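# Load a reagent cassette into the packed, sprung row of a stainer magazine

### The job

Load the red reagent cassette into the magazine, nose first from the open front, so that it stands directly left of the yellow one (on the datum-wall side). Ease its nose into the joint there, let the row give way against the spring follower without jamming, toppling or dragging out any cassette, and press it gently fully home against the back stop, until the sprung retaining lip has come up behind its spine; all five then stand upright, flush and packed. Leave the other things on the worktop where they are.

Things in the scene. Friction and masses are not known exactly. Their poses are not given: they have to be found in the camera images.
- magazine: Open-fronted cassette magazine of grey sheet metal, fixed; its row runs along its own y, cassettes go in along its +x. Origin on the worktop under it. Own frame, mm: flat floor 8 above the worktop, x -82 to 58, y -106 to 88. Four cassettes stand home in it, packed tight rightward from the datum wall (left, +y): centred at y = 69, 43, 17, -9.
- magazine_stop (a point): Foot of the back stop's inner face (magazine x = 58 mm, 46 mm high, across the whole width), on the floor. A cassette fully home touches it with its nose tip: its origin is then at magazine x = 6 mm, its spine at x = -46 mm, level with the other spines.
- magazine_datum (a point): Front foot of the fixed datum wall's inner face (left end of the row, magazine x = -46, y = 82 mm; 51 mm high, back from there to the stop). In front of it the floor is an open apron, 36 mm deep, with the sprung lip. The end wall at the right (inner face at y = -100 mm) is 40 mm high.
- follower (a joint): Black spring-fed follower plate (88 mm long, 51 high) at the right end of the row; it slides along the row and a ribbon spring presses it towards the datum wall with a nearly constant 7 N. Value in m: about 0 with four cassettes packed, grows as it is pushed to the right (magazine -y), 0.026 with five packed, end of travel 0.048.
- lip (a joint): Sprung steel retaining lip along the magazine's mouth, across all the row, 2.5 mm proud of the floor, its back edge 1.5 mm in front of the home spines, sloping down forward over 12 mm. An entering cassette rides it down (under 2 N); it comes up behind the spine once all the row is fully home. Value in m: 0 up, about 0.0025 ridden down.
- cassette_red: Cassette to load: loose rigid box of smooth plastic, white with red lid, red cap and red band; about 0.15 kg. 104 mm long along its x (tapered nose at +x, flat spine at -x), 26 wide (y), 64 high, the round cap (radius 9, at x = 8 mm) 8 higher. Origin: underside, midway between spine and nose tip. Stands upright in front of the sink. Can be gripped across its width.
- cassette_red_tip (a point): Nose tip of the red cassette (its x = 52 mm), 32 mm above its underside. The tip is round, 2 mm radius; from there each side widens at 16 degrees until x = 12 mm, where the full 26 mm width begins.
- cassette_red_rear (a point): Centre of the red cassette's spine (its x = -52 mm), 32 mm above its underside. Spine edges are rounded, 10 mm radius: two packed spines leave a groove 20 mm wide and 10 mm deep at their joint. Fingers that grip only the last 32 mm before the spine clear the row until some 36 mm are left to go. Wedging it in takes up to 20 N, sliding it on 6 to 16 N; the squeeze can hold it nose-down.
- cassette_blue: Cassette like the red one (104 x 26 x 64 mm, about 0.15 kg, same origin and axes), loose, with blue lid, cap and band. Stands in the magazine's row, always first, against the datum wall.
- cassette_green: Cassette like the red one (104 x 26 x 64 mm, about 0.15 kg, same origin and axes), loose, with green lid, cap and band. Stands in the magazine's row.
- cassette_yellow: Cassette like the red one (104 x 26 x 64 mm, about 0.15 kg, same origin and axes), loose, with yellow lid, cap and band. Stands in the magazine's row, but never first at the datum wall: always has another cassette at its left.
- cassette_grey: Cassette like the red one (104 x 26 x 64 mm, about 0.15 kg, same origin and axes), loose, with grey lid, cap and band. Stands in the magazine's row.
- amber_bottle: Brown screw-cap bottle, 45 mm across, 91 high, behind the magazine. A bystander. Origin: centre of its underside.
- dropper_black: Brown dropper bottle with black teat, 30 mm across, 89 high, behind the magazine. A bystander. Origin: centre of its underside.
- dropper_red: Brown dropper bottle with red teat, 30 mm across, 89 high, behind the magazine. A bystander. Origin: centre of its underside.
- coverslips: White flat plastic box of coverslips, 34 x 52 x 16 mm, at the right front. A bystander. Origin: centre of its underside.
- pen: Black and white marker pen, 135 mm long, lying at the worktop's front edge. A bystander. Origin: centre of its underside.

How it is judged:
By the outcome, as a careful person would: the job done as asked, in the order asked, and still so for the second after the job is handed in, with the robot touching nothing.
It also fails if it takes over 72 s, if anything falls off the work surface, if the arm or the gripper's body presses on something with over 40 N, if the wrist force passes 120 N, or if a joint passes its speed limit or range.

### The arm

A 6-joint arm with a two-finger parallel gripper is mounted at the origin on a cart in front of the work surface, level with it; the furniture and walls round the work are solid. World frame = base frame: x ahead of the robot, y to its left, z up, the work surface at z = 0. Lengths are in m, angles in degrees, forces in N, time in s.
With the tool pointing down it reaches from about 0.375 to 0.9 m from the base axis. Payload 3.1 kg.
Tool frame: the origin (TCP) lies at the very end of the fingers, on their centre line; the grasp point (between the pads) lies 19 mm behind it (bot.hold_point_z is the z of the grasp point in the tool frame, in m); z points along the fingers, y is the line along which they close (so a half turn about z gives the same grasp; the last joint's range is limited). The gripper opens to 87 mm and grips with 3 to 60 N. Pads are 19 mm wide; open, the fingers measure 117 mm over their backs; the gripper's body (75 mm by 190 mm) begins 51 mm behind the grasp point.
Start: joints at [53.314, 30.224, 82.088, -0, 67.689, -10.227], TCP at [0.278, 0.56, 0.223] pointing down, gripper open.
Joint ranges: [-176.69, 176.69], [-43.24, 126.21], [12.49, 139.97], [-82, 262], [0, 151.66], [-163.58, 163.58]. Speed limits (degrees/s): [159.86, 159.86, 180, 180, 180, 180].

### API

Orientations are given as a 3x3 rotation matrix whose columns are the frame's x, y, z axes.
In Python, from rig import bot, capture, camera_model gives the robot as it stands.
- The arm moves only by the tool apply_moves, never from a script. Its argument "plan" is text: rows parted by semicolons, each of 6 numbers parted by spaces: the shift along the tool's x, y, z in units of 0.05 m (1.0 is 0.05 m), then the turn, a rotation vector about the tool's x, y, z in units of 360 degrees (1.0 is 360 degrees). In form: dx dy dz ax ay az; .... A call has 1 to 10 rows; each row shifts and turns the commanded pose from where the row before left it, along the tool's axes as they then stand; what a row does not reach is not made up. A row lasts 1/12 s, in which the tool goes at most 41.7 mm and 7.16 degrees, less where a joint would pass 70% of its speed; a pose out of reach is approached as far as the arm can. A call with a number of a shift or a turn outside -1 to 1 is refused whole. A call with a gripper value outside its range is refused whole. "gripper" is the gripper command: -1 is shut, 1 is fully open, values between are in proportion, set as the call begins (left out, the last holds). The fingers move at their own pace and stop on an object; the grip force is fixed at half the most. Time passes only in rows, so rows that do not move let the fingers close. It gives the time, the measured TCP pose, the force, the opening and the grip force at its end, in the units of the state.
- bot.read_state(): the state, without advancing time (a new reading comes with each control period).
- capture(name): name is "scene" or "top" or "wrist"; returns the picture (420x560x3 uint8, red, green, blue); there is no depth.
- camera_model(name): a dict with "vertical_fov" (degrees; the focal length in pixels is half the picture's height over the tangent of half this angle, whatever the lens; pixels are square), "cx", "cy" (the principal point, pixels), "position" and "rotation" of the camera in the world; the wrist camera has in their place "hand_eye" (4x4, takes a point from camera to tool coordinates, whose origin is the TCP and whose axes are the flange's). Camera axes: x right, y down, z forward; pixel columns grow to the right and rows downward; lengths in m; the calibration is good to about 2 mm. A picture is of the moment at which its call begins: read the wrist's pose just before it. camera_model takes no time and is no camera call.
- bot.hand_in(): hands the job in; it is judged then, once.
The state is a dict: "time_s": time; "joint_positions": joint angles; "qvel": joint speeds; "tau": joint torques, N m; "position": TCP position; "tcp_rot": TCP orientation; "force": force on the tool from outside, world axes, zero at the start; "moment": the same for the moment, N m; "opening": opening from 0.0 (shut) to 1.0 (fully open); "grasp_force": force on a finger pad.
Only numpy, scipy, OpenCV 4.12 (cv2) and the standard library are available. Lean on these libraries where they do the work, as an engineer would, in place of code of your own. Each camera call takes 0.05 s, during which the arm holds its last target. There are 200 camera calls.

## Working session

There is one attempt and no reset: what is moved stays moved. The work goes in short steps, Python scripts to look and compute and a tool call to move; the robot and the scene stay as the last step left them, time stands still between calls to the robot, and variables do not carry over. Pictures are saved under pics/ and viewed, at most 10 in all, crops included, and the job is handed in when it is done.

Besides the shell and the picture viewer there is one more tool, called as name(argument=value, ...) on one line, values as JSON. apply_moves: Moves the arm, as the interface text tells. Its arguments: {"type":"object","properties":{"plan":{"type":"string"},"gripper":{"type":"number"}},"required":["plan"]}

```bash
mkdir -p pics; ls; python3 - <<'E'
from rig import bot,capture,camera_model
import cv2,numpy as np
for n in("scene","top"):
    im=capture(n); cv2.imwrite(f"pics/{n}0.png",im[:,:,::-1])
    m=camera_model(n); print(n,m)
print(camera_model("wrist")); s=bot.read_state(); print(s["time_s"],s["tcp_rot"],s["position"],s["force"])
E
```

```text
pics
scene {'vertical_fov': 45.00151731141574, 'cx': 280.63580101801483, 'cy': 210.00109946142726, 'position': array([-0.22417037, -0.72291793,  1.02684428]), 'rotation': array([[ 0.57194562, -0.6002826 ,  0.55905188],
       [-0.82005025, -0.40189286,  0.40743063],
       [-0.01989456, -0.6914788 , -0.72212276]])}
top {'vertical_fov': 54.743918718234056, 'cx': 274.12943785477586, 'cy': 207.30586945242732, 'position': array([ 0.370393  , -0.15009629,  1.06023176]), 'rotation': array([[-0.00758914, -0.98467507,  0.17423377],
       [-0.9995847 ,  0.00262623, -0.0286971 ],
       [ 0.02779974, -0.1743792 , -0.98428607]])}
{'vertical_fov': 61.8753584083577, 'cx': 273.9684084067057, 'cy': 202.90408468395967, 'hand_eye': array([[-1.16025266e-03, -9.53222760e-01, -3.02266479e-01,
         8.32613818e-02],
       [ 9.99998461e-01, -1.50366339e-03,  9.03425661e-04,
        -2.28712362e-04],
       [-1.31567294e-03, -3.02264966e-01,  9.53223038e-01,
        -1.62270527e-01],
       [ 0.00000000e+00,  0.00000000e+00,  0.00000000e+00,
         1.00000000e+00]])}
0.1 [[-8.95243316e-01  4.45576078e-01 -1.16756950e-03]
 [ 4.45577480e-01  8.95241970e-01 -1.58865741e-03]
 [ 3.37389480e-04 -1.94247761e-03 -9.99998056e-01]] [0.27804924 0.5589855  0.22168494] [-0.55243596 -0.92663834  0.39898866]
```

View pics/top0.png

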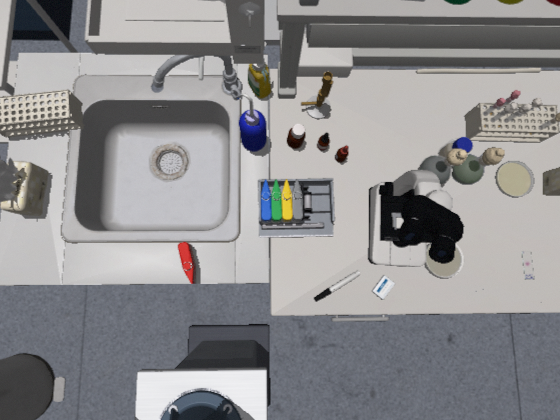

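View pics/scene0.png

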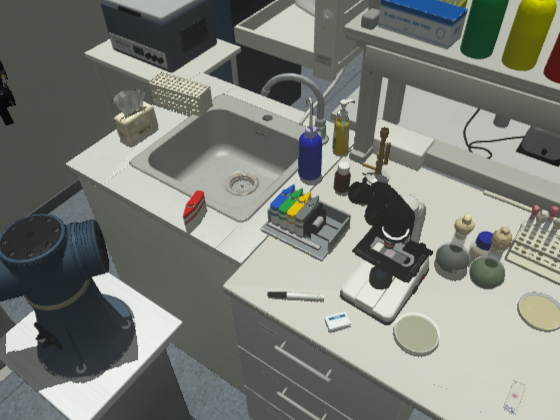

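The top view shows the red cassette near (186,262) and the magazine near (296,207). The row from the left is blue, green, yellow, grey, so red goes between green and yellow. I'll enlarge both areas to measure them.

```bash
python3 - <<'E'
import cv2,numpy as np
im=cv2.imread("pics/top0.png")
a=cv2.resize(im[170:245,250:342],None,fx=6,fy=6,interpolation=cv2.INTER_CUBIC)
b=cv2.resize(im[230:305,165:205],None,fx=6,fy=6,interpolation=cv2.INTER_CUBIC)
cv2.imwrite("pics/crop0.png",np.hstack([a,b])); print(a.shape,b.shape)
E
```

```text
(450, 552, 3) (450, 240, 3)
```

View pics/crop0.png

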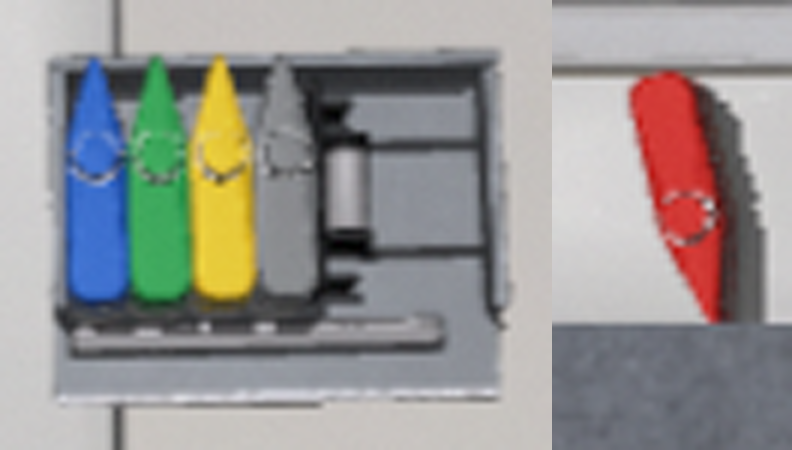

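```bash
cat > h.py <<'E'
from rig import bot,capture,camera_model
import cv2,numpy as np
def ray(m,u,v,z,R=None,p=None):
    f=210/np.tan(np.radians(m["vertical_fov"]/2))
    R=m["rotation"] if R is None else R; p=m["position"] if p is None else p
    d=R@np.array([(u-m["cx"])/f,(v-m["cy"])/f,1]); return p+d*(z-p[2])/d[2]
def wcam(m,s):
    T=np.eye(4);T[:3,:3]=s["tcp_rot"];T[:3,3]=s["position"];C=T@m["hand_eye"];return C[:3,:3],C[:3,3]
E
python3 - <<'E'
from h import *
m=camera_model("top")
P=lambda x,y,ox,oy,z:ray(m,(x+.5)/6-.5+ox,(y+.5)/6-.5+oy,z)
for n,x,y,z in [("bs",98,302,.072),("gs",159,302,.072),("ys",223,301,.072),("as",289,299,.072),("bt",95,58,.072),("gt",155,56,.072),("yt",219,55,.072),("at",280,57,.072),("bc",97,157,.08),("yc",221,157,.08),("apronL",58,398,.008),("apronR",497,392,.008)]:print(n,P(x,y,250,170,z).round(4))
for n,x,y,z in [("rs",103,75,.064),("rt",164,322,.064),("rc",135,218,.072)]:print(n,P(x,y,165,230,z).round(4))
E
```

```text
bs [ 0.5139 -0.1585  0.072 ]
gs [ 0.5138 -0.1835  0.072 ]
ys [ 0.5141 -0.2098  0.072 ]
as [ 0.5148 -0.237   0.072 ]
bt [ 0.6167 -0.1576  0.072 ]
gt [ 0.6176 -0.1827  0.072 ]
yt [ 0.618  -0.2095  0.072 ]
at [ 0.6171 -0.235   0.072 ]
bc [ 0.5729 -0.1582  0.08  ]
yc [ 0.5728 -0.2093  0.08  ]
apronL [ 0.4812 -0.1415  0.008 ]
apronR [ 0.4829 -0.3327  0.008 ]
rs [0.4611 0.0472 0.064 ]
rt [0.362  0.0198 0.064 ]
rc [0.4031 0.0311 0.072 ]
```

The checks hold: red comes out about 103 mm long and the row spacing is 26 mm. The magazine yaw is about 0.5°, and the green/yellow joint at the spines is near (0.514, -0.197). Red's yaw is about 195.5°. First I turn the tool to red's yaw.

apply_moves(plan="0 0 0 0 0 -0.0194;0 0 0 0 0 -0.0194;0 0 0 0 0 -0.0194;0 0 0 0 0 -0.0194;0 0 0 0 0 -0.0194;0 0 0 0 0 -0.0194;0 0 0 0 0 0", gripper=1)

```text
time_s: 0.68
position: [0.2782, 0.5592, 0.222]
tcp_rot: [[-0.963, -0.268, -0.001], [-0.268, 0.963, -0.001], [0.001, -0.001, -1.0]]
force: [0.4, -0.0, -0.2]
opening: 1.001
grasp_force: 0.0
```

```bash
cat >> h.py <<'E'
def go(x,y,z,yaw):
    s=bot.read_state();R=s["tcp_rot"];p=s["position"]
    print("t",s["time_s"],"pos",p.round(4),"yaw",np.degrees(np.arctan2(R[1,0],R[0,0])).round(2),"tilt",np.degrees(R[:2,2]).round(2),"F",s["force"].round(1),"q6",s["joint_positions"][5])
    d=R.T@(np.array([x,y,z])-p)/.05
    c,q=np.cos(np.radians(yaw)),np.sin(np.radians(yaw))
    T=np.array([[c,q,0],[q,-c,0],[0,0,-1]])
    print("shift",d.round(3),"turn",(cv2.Rodrigues(R.T@T)[0].ravel()/2/np.pi).round(4))
E
python3 -c "
from h import *
go(.442,.042,.17,195.5)"
```

```text
t 0.6833 pos [0.2782 0.5592 0.222 ] yaw -164.44 tilt [-0.04 -0.06] F [ 0.4 -0.  -0.2] q6 -52.24812315042952
shift [ -0.382 -10.843   1.048] turn [-0.0001 -0.0001  0.0002]
```

apply_moves(plan="-0.02 -0.3 0 0 0 0;-0.02 -0.6 0 0 0 0;-0.02 -0.7 0.05 0 0 0;-0.02 -0.7 0.05 0 0 0;-0.02 -0.7 0.05 0 0 0;-0.02 -0.7 0.05 0 0 0;-0.02 -0.7 0.05 0 0 0;-0.02 -0.7 0.05 0 0 0;-0.02 -0.7 0.05 0 0 0;-0.02 -0.7 0.05 0 0 0")

```text
time_s: 1.52
position: [0.3747, 0.2474, 0.2024]
tcp_rot: [[-0.965, -0.263, 0.0], [-0.263, 0.965, 0.0], [-0.0, 0.0, -1.0]]
force: [0.2, -1.5, -0.5]
opening: 0.999
grasp_force: 0.0
```

apply_moves(plan="-0.02 -0.7 0.1 0 0 0;-0.02 -0.7 0.1 0 0 0;-0.02 -0.7 0.1 0 0 0;-0.02 -0.7 0.1 0 0 0;-0.02 -0.7 0.1 0 0 0;-0.02 -0.5 0.1 0 0 0;-0.02 -0.3 0.05 0 0 0;-0.02 -0.04 0 0 0 0;0 0 0 0 0 0;0 0 0 0 0 0")

```text
time_s: 2.35
position: [0.4396, 0.0426, 0.1701]
tcp_rot: [[-0.964, -0.265, -0.001], [-0.265, 0.964, 0.001], [0.001, 0.001, -1.0]]
force: [-1.3, 0.8, -0.8]
opening: 1.0
grasp_force: 0.0
```

```bash
python3 -c "
from h import *
go(.442,.042,.07,195.5)
im=capture('wrist');cv2.imwrite('pics/w1.png',im[:,:,::-1])"
```

```text
t 2.35 pos [0.4396 0.0426 0.1701] yaw -164.64 tilt [-0.04  0.03] F [-1.3  0.8 -0.8] q6 -114.4291648613725
shift [-0.044 -0.025  2.001] turn [ 0.0001 -0.0001 -0.0004]
```

View pics/w1.png

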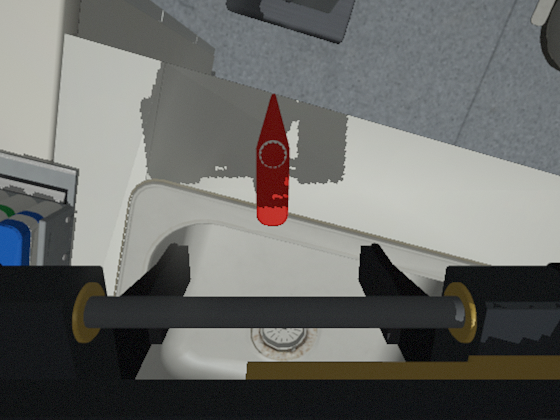

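The wrist view shows red lying along the image column: tip (273.5, 95), cap centre (273, 154), spine end (272, 225).

```bash
python3 -c "
from h import *
m=camera_model('wrist');s=bot.read_state();R,p=wcam(m,s)
a=ray(m,272,225,.064,R,p);b=ray(m,273.5,95,.064,R,p);c=ray(m,273,154,.072,R,p)
d=b-a;print(a,b,c,np.linalg.norm(d),np.degrees(np.arctan2(d[1],d[0])))
g=a+d/np.linalg.norm(d)*.021;print(g,a-(-d/np.linalg.norm(d)*.060))
go(g[0],g[1],.02,np.degrees(np.arctan2(d[1],d[0])))"
```

```text
[0.46000935 0.04673098 0.064     ] [0.36140771 0.02094073 0.064     ] [0.40204777 0.03170684 0.072     ] 0.10191869978006152 -165.34209163483834
[0.43969282 0.04141699 0.064     ] [0.40196212 0.03154814 0.064     ]
t 2.4 pos [0.4395 0.0429 0.1701] yaw -164.56 tilt [-0.04  0.03] F [ 1.   0.2 -0.2] q6 -114.45609601709643
shift [ 2.000e-03 -3.100e-02  3.002e+00] turn [ 0.0001 -0.0001  0.0022]
```

apply_moves(plan="0 -0.03 0.4 0 0 0.002;0 0 0.5 0 0 0;0 0 0.5 0 0 0;0 0 0.5 0 0 0;0 0 0.5 0 0 0;0 0 0.4 0 0 0;0 0 0.2 0 0 0;0 0 0.04 0 0 0;0 0 0 0 0 0")

```text
time_s: 3.15
position: [0.4399, 0.0416, 0.0177]
tcp_rot: [[-0.967, -0.256, -0.002], [-0.256, 0.967, 0.0], [0.001, 0.001, -1.0]]
force: [-0.0, -0.0, -0.3]
opening: 0.997
grasp_force: 0.0
```

apply_moves(plan="0 0 0 0 0 0;0 0 0 0 0 0;0 0 0 0 0 0;0 0 0 0 0 0;0 0 0 0 0 0;0 0 0 0 0 0;0 0 0 0 0 0;0 0 0 0 0 0", gripper=-1)

```text
time_s: 3.82
position: [0.4406, 0.0404, 0.0181]
tcp_rot: [[-0.967, -0.254, 0.0], [-0.254, 0.967, -0.0], [-0.0, -0.0, -1.0]]
force: [0.1, -0.4, 0.4]
opening: 0.479
grasp_force: 0.0
```

apply_moves(plan="0 0 0 0 0 0;0 0 0 0 0 0;0 0 0 0 0 0;0 0 0 0 0 0;0 0 0 0 0 0;0 0 0 0 0 0;0 0 0 0 0 0")

```text
time_s: 4.4
position: [0.4405, 0.0404, 0.018]
tcp_rot: [[-0.967, -0.254, -0.0], [-0.254, 0.967, 0.0], [0.0, 0.0, -1.0]]
force: [-0.2, -0.3, 0.1]
opening: 0.292
grasp_force: 30.0
```

apply_moves(plan="0 0 -0.1 0 0 0;0 0 -0.3 0 0 0;0 0 -0.4 0 0 0;0 0 -0.4 0 0 0.01;0 0 -0.3 0 0 0.0193;0 0 -0.1 0 0 0.0193;0 0 0 0 0 0.0193;0 0 0 0 0 0.0193;0 0 0 0 0 0.0193;0 0 0 0 0 0.0193")

```text
time_s: 5.23
position: [0.4402, 0.0405, 0.0984]
tcp_rot: [[-0.858, 0.514, -0.0], [0.514, 0.858, -0.0], [0.0, -0.0, -1.0]]
force: [-0.7, 0.6, -1.4]
opening: 0.295
grasp_force: 30.0
```

apply_moves(plan="0 0 0 0 0 0.0193;0 0 0 0 0 0.0193;0 0 0 0 0 0.0193;0 0 0 0 0 0.0193;0 0 0 0 0 0.0193;0 0 0 0 0 0.0193;0 0 0 0 0 0.0193;0 0 0 0 0 0.0193;0 0 0 0 0 0.0193;0 0 0 0 0 0.0193")

```text
time_s: 6.07
position: [0.4401, 0.0405, 0.0982]
tcp_rot: [[0.18, 0.984, -0.0], [0.984, -0.18, 0.0], [-0.0, -0.0, -1.0]]
force: [-0.7, 0.3, -1.7]
opening: 0.298
grasp_force: 30.0
```

apply_moves(plan="0 0 0 0 0 0.0193;0 0 0 0 0 0.0193;0 0 0 0 0 0.0193;0 0 0 0 0 0.0193;0 0 0 0 0 0.0193;0 0 0 0 0 0.0193;0 0 0 0 0 0.0193;0 0 0 0 0 0.0193;0 0 0 0 0 0.0193;0 0 0 0 0 0.0193")

```text
time_s: 6.9
position: [0.4401, 0.0405, 0.0982]
tcp_rot: [[0.984, 0.176, -0.001], [0.176, -0.984, 0.0], [-0.001, -0.0, -1.0]]
force: [0.3, 0.1, -2.0]
opening: 0.297
grasp_force: 30.0
```

```bash
python3 -c "
from h import *
go(.39,-.197,.095,0.5)"
```

```text
t 6.9 pos [0.4401 0.0405 0.0982] yaw 10.14 tilt [-0.04  0.01] F [ 0.3  0.1 -2. ] q6 70.58054180706476
shift [-1.822  4.501  0.064] turn [-0.      0.0001  0.0268]
```

apply_moves(plan="0 0 0 0 0 0.0134;0 0 0 0 0 0.0134;-0.1 0.3 0 0 0 0;-0.2 0.5 0 0 0 0;-0.28 0.7 0 0 0 0;-0.28 0.7 0 0 0 0;-0.24 0.7 0 0 0 0;-0.2 0.7 0 0 0 0;-0.18 0.5 0 0 0 0;-0.1 0.3 0 0 0 0")

```text
time_s: 7.73
position: [0.3642, -0.1836, 0.0983]
tcp_rot: [[1.0, 0.012, 0.001], [0.012, -1.0, -0.001], [0.001, 0.001, -1.0]]
force: [0.4, 0.2, -1.2]
opening: 0.293
grasp_force: 30.0
```

```bash
python3 -c "
from h import *
go(.405,-.198,.03,0.5)"
```

```text
t 7.7333 pos [ 0.3642 -0.1836  0.0983] yaw 0.66 tilt [ 0.05 -0.07] F [ 0.4  0.2 -1.2] q6 46.83198990585134
shift [0.811 0.295 1.367] turn [ 0.0002 -0.0001  0.0005]
```

apply_moves(plan="0.1 0.15 0.2 0 0 0;0.2 0.15 0.4 0 0 0;0.2 0 0.4 0 0 0;0.1 0 0.3 0 0 0;0 0 0.07 0 0 0;0 0 0 0 0 0;0 0 0 0 0 0")

```text
time_s: 8.32
position: [0.3943, -0.1947, 0.0298]
tcp_rot: [[1.0, 0.015, -0.001], [0.015, -1.0, 0.001], [-0.001, -0.001, -1.0]]
force: [0.0, -0.8, -1.9]
opening: 0.292
grasp_force: 30.0
```

```bash
python3 -c "
from h import *
go(.405,-.198,.028,0.5)
im=capture('wrist');cv2.imwrite('pics/w2.png',im[:,:,::-1])"
```

```text
t 8.3167 pos [ 0.3943 -0.1947  0.0298] yaw 0.85 tilt [-0.05  0.04] F [ 0.  -0.8 -1.9] q6 48.26120027626755
shift [0.212 0.069 0.036] turn [-0.0001  0.0002  0.001 ]
```

View pics/w2.png

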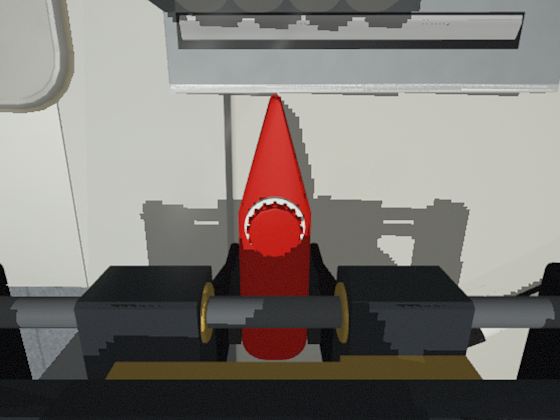

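The nose tip is at (275, 96), aligned with the tool, and the row's spines are just at the top border. I'll move 14 mm closer to see the joint.

apply_moves(plan="0.14 0.05 0.02 0 0 0;0.14 0 0.02 0 0 0;0 0 0 0 0 0;0 0 0 0 0 0")

```text
time_s: 8.7
position: [0.41, -0.198, 0.028]
tcp_rot: [[1.0, 0.015, 0.001], [0.015, -1.0, -0.001], [0.001, 0.001, -1.0]]
force: [-0.4, 0.8, -1.1]
opening: 0.295
grasp_force: 30.0
```

```bash
python3 -c "
from h import *
go(.410,-.198,.028,0.5)
im=capture('wrist');a=im[0:130,150:420,::-1];cv2.imwrite('pics/w3.png',cv2.resize(a,None,fx=2.9,fy=2.9,interpolation=cv2.INTER_CUBIC))"
```

```text
t 8.7 pos [ 0.41  -0.198  0.028] yaw 0.86 tilt [ 0.08 -0.07] F [-0.4  0.8 -1.1] q6 49.24614332750027
shift [0.001 0.001 0.   ] turn [ 0.0002 -0.0002  0.001 ]
```

View pics/w3.png

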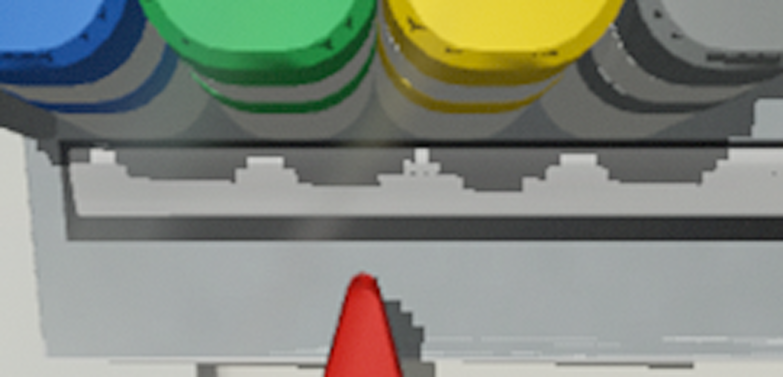

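The green/yellow joint is at crop (381, 5), the red tip at (364, 275), and the spine front edges of the lids at (265, 52) green and (505, 53) yellow.

```bash
python3 -c "
from h import *
m=camera_model('wrist');s=bot.read_state();R,p=wcam(m,s)
for n,x,y,z in [('joint',381,5,.072),('tip',364,275,.074),('gsp',265,52,.072),('ysp',505,53,.072),('lipL',65,145,.008),('lipfarR',780,150,.008)]:
  w=ray(m,150+x/2.9,y/2.9,z,R,p);print(n,w.round(4),(R.T@np.eye(3))[0,:0], (s['tcp_rot'].T@(w-s['position'])).round(4))
"
```

```text
joint [ 0.5188 -0.1984  0.072 ] [] [ 0.1095  0.0024 -0.0441]
tip [ 0.4921 -0.197   0.074 ] [] [ 0.0828  0.0007 -0.0461]
gsp [ 0.5143 -0.1863  0.072 ] [] [ 0.1051 -0.0097 -0.0441]
ysp [ 0.5145 -0.2114  0.072 ] [] [ 0.105   0.0154 -0.0441]
lipL [ 0.5116 -0.1475  0.008 ] [] [ 0.1029 -0.0485  0.0199]
lipfarR [ 0.5124 -0.2658  0.008 ] [] [0.102  0.0697 0.02  ]
```

apply_moves(plan="0.05 0.05 0.02 0 0 0.001;0.1 0 0.006 0 0 0;0.1 0 0 0 0 0;0.1 0 0 0 0 0;0.08 0 0 0 0 0;0.06 0 0 0 0 0;0.05 0 0 0 0 0;0 0 0 0 0 0")

```text
time_s: 9.42
position: [0.4361, -0.1994, 0.0262]
tcp_rot: [[1.0, 0.009, -0.0], [0.009, -1.0, 0.0], [-0.0, -0.001, -1.0]]
force: [0.2, 1.7, -0.1]
opening: 0.298
grasp_force: 30.0
```

```bash
python3 -c "
from h import *
go(.44,-.2,.0265,0.5)
im=capture('wrist');a=im[0:200,140:410,::-1];cv2.imwrite('pics/w4.png',cv2.resize(a,None,fx=2.9,fy=2.9,interpolation=cv2.INTER_CUBIC))"
```

```text
t 9.4167 pos [ 0.4361 -0.1994  0.0262] yaw 0.51 tilt [-0.03  0.03] F [ 0.2  1.7 -0.1] q6 51.52776615541952
shift [ 0.078  0.014 -0.006] turn [-0.0001  0.0001  0.    ]
```

View pics/w4.png

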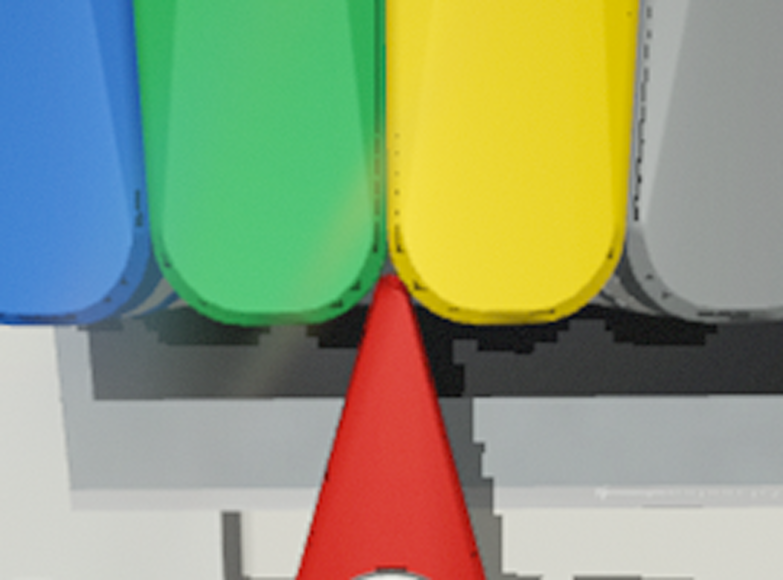

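The tip (393, 277) is seated in the green/yellow groove with the joint at column 386. It is about 5 mm deep and 0.7 mm right of the joint. Next I wedge in along the taper.

apply_moves(plan="0.06 0.02 0 0 0 0;0.06 0.02 0 0 0 0;0.06 0.0175 0 0 0 0;0.06 0.0175 0 0 0 0;0.06 0.0175 0 0 0 0;0.06 0.0175 0 0 0 0;0 0 0 0 0 0")

```text
time_s: 10.05
position: [0.4454, -0.2011, 0.0255]
tcp_rot: [[1.0, 0.01, -0.017], [0.01, -1.0, 0.01], [-0.017, -0.01, -1.0]]
force: [-15.7, 0.1, 4.7]
opening: 0.296
grasp_force: 30.0
```

```bash
python3 -c "
from h import *
go(.457,-.205,.0265,0.5)
im=capture('wrist');a=im[0:200,140:410,::-1];cv2.imwrite('pics/w5.png',cv2.resize(a,None,fx=2.9,fy=2.9,interpolation=cv2.INTER_CUBIC))"
```

```text
t 10.05 pos [ 0.4454 -0.2011  0.0255] yaw 0.56 tilt [-0.98  0.55] F [-15.7   0.1   4.7] q6 52.37421802309993
shift [ 0.23   0.08  -0.025] turn [-0.0015  0.0027  0.0002]
```

View pics/w5.png

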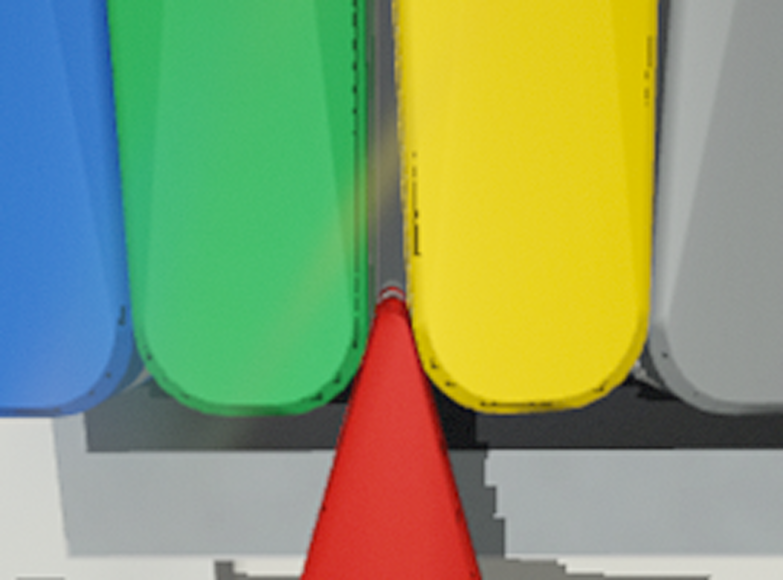

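The nose is now between green and yellow, all upright, with the gap opening. The arm yields about 9 mm under 16 N and has pitched 1° nose-down. I'll compensate the pitch and continue.

apply_moves(plan="0.04 0 -0.01 -0.0005 0.001 0;0.04 0 -0.01 -0.0005 0.0015 0;0.04 0.005 0 0 0 0;0.04 0.01 0 0 0 0;0.04 0.01 0 0 0 0;0 0 0 0 0 0;0 0 0 0 0 0")

```text
time_s: 10.68
position: [0.4572, -0.204, 0.026]
tcp_rot: [[1.0, 0.009, 0.002], [0.009, -1.0, 0.001], [0.002, -0.001, -1.0]]
force: [-12.8, -5.4, -0.8]
opening: 0.295
grasp_force: 30.0
```

```bash
python3 -c "
from h import *
go(.457,-.205,.0265,0.5)"
```

```text
t 10.6833 pos [ 0.4572 -0.204   0.026 ] yaw 0.5 tilt [0.11 0.04] F [-12.8  -5.4  -0.8] q6 52.419055326116535
shift [-0.005  0.02  -0.01 ] turn [-0.0001 -0.0003  0.    ]
```

apply_moves(plan="0.05 0.025 0 0 0 0;0.05 0.025 0 0 0 0;0.05 0.02 0 0 0 0;0.05 0.02 0 0 0 0;0.05 0.015 0 0 0 0;0 0 0 0 0 0;0 0 0 0 0 0")

```text
time_s: 11.27
position: [0.4699, -0.2079, 0.026]
tcp_rot: [[1.0, 0.01, 0.002], [0.01, -1.0, 0.002], [0.002, -0.002, -1.0]]
force: [-9.9, -0.7, -1.3]
opening: 0.295
grasp_force: 30.0
```

```bash
python3 -c "
from h import *
go(.470,-.210,.0265,0.5)"
```

```text
t 11.2667 pos [ 0.4699 -0.2079  0.026 ] yaw 0.55 tilt [0.09 0.12] F [-9.9 -0.7 -1.3] q6 52.78206872771463
shift [ 0.001  0.041 -0.01 ] turn [-0.0003 -0.0003  0.0001]
```

apply_moves(plan="0.05 0.016 0 0 0 0;0.05 0.016 0 0 0 0;0.05 0.016 0 0 0 0;0.05 0.016 0 0 0 0;0.05 0.012 0 0 0 0;0 0 0 0 0 0;0 0 0 0 0 0")

```text
time_s: 11.85
position: [0.4819, -0.2113, 0.026]
tcp_rot: [[1.0, 0.01, 0.0], [0.01, -1.0, 0.003], [0.0, -0.003, -1.0]]
force: [-10.5, 0.8, -1.6]
opening: 0.297
grasp_force: 30.0
```

```bash
python3 -c "
from h import *
go(.480,-.2125,.0265,0.5)
im=capture('wrist');cv2.imwrite('pics/w6.png',im[:,:,::-1])"
```

```text
t 11.85 pos [ 0.4819 -0.2113  0.026 ] yaw 0.59 tilt [0.02 0.15] F [-10.5   0.8  -1.6] q6 53.282666343223426
shift [-0.038  0.024 -0.01 ] turn [-0.0004 -0.0001  0.0003]
```

View pics/w6.png

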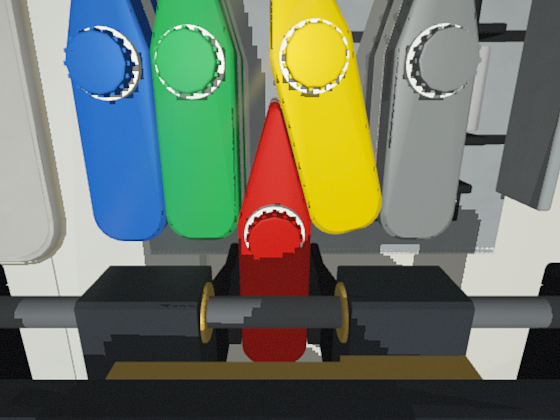

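Yellow has swung about 9° (spine right, nose left), which I'd expect mid-wedge, and all the cassettes are upright. I'll continue straight in and watch the force.

apply_moves(plan="0.05 0.012 0 0 0 0;0.05 0.01 0 0 0 0;0.05 0.006 0 0 0 0;0.04 0 0 0 0 0;0.04 0 0 0 0 0;0 0 0 0 0 0;0 0 0 0 0 0")

```text
time_s: 12.48
position: [0.4936, -0.2117, 0.0261]
tcp_rot: [[1.0, 0.01, 0.001], [0.01, -1.0, 0.004], [0.001, -0.004, -1.0]]
force: [-7.1, 4.0, -2.5]
opening: 0.293
grasp_force: 30.0
```

```bash
python3 -c "
from h import *
go(.496,-.2125,.0265,0.5)
im=capture('wrist');cv2.imwrite('pics/w7.png',im[:,:,::-1])"
```

```text
t 12.4833 pos [ 0.4936 -0.2117  0.0261] yaw 0.59 tilt [0.03 0.21] F [-7.1  4.  -2.5] q6 53.91321718849946
shift [ 0.047  0.017 -0.008] turn [-0.0006 -0.0001  0.0002]
```

View pics/w7.png

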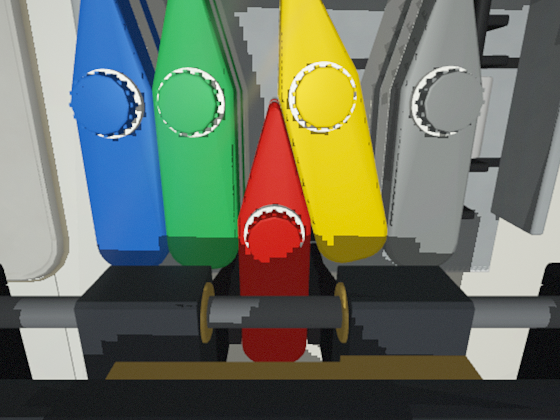

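Red is deep in the joint with about 42 mm left, and everything is upright. I'll push about 4 mm more, release, and back off to push from behind.

apply_moves(plan="0.04 0 0 0 0 0;0.03 0 0 0 0 0;0 0 0 0 0 0;0 0 0 0 0 0")

```text
time_s: 12.87
position: [0.4969, -0.2116, 0.0261]
tcp_rot: [[1.0, 0.01, 0.0], [0.01, -1.0, 0.004], [0.0, -0.004, -1.0]]
force: [-8.3, 4.3, -1.8]
opening: 0.296
grasp_force: 30.0
```

apply_moves(plan="-0.04 0 0 0 0 0;-0.04 0 0 0 0 0;0 0 0 0 0 0;0 0 0 0 0 0;0 0 0 0 0 0;0 0 0 0 0 0", gripper=0)

```text
time_s: 13.37
position: [0.501, -0.2172, 0.0284]
tcp_rot: [[1.0, 0.008, 0.017], [0.008, -1.0, -0.007], [0.017, 0.007, -1.0]]
force: [0.5, -0.2, 0.9]
opening: 0.493
grasp_force: 0.0
```

```bash
python3 -c "
from h import *
go(.455,-.2125,.030,0.5)"
```

```text
t 13.3667 pos [ 0.501  -0.2172  0.0284] yaw 0.46 tilt [ 1.   -0.42] F [ 0.5 -0.2  0.9] q6 53.920113878434165
shift [-0.919 -0.101 -0.049] turn [ 0.0012 -0.0028 -0.0001]
```

apply_moves(plan="-0.1 -0.05 0 0.001 -0.0028 0;-0.2 -0.05 0 0 0 0;-0.25 0 -0.02 0 0 0;-0.25 0 -0.02 0 0 0;-0.2 0 0 0 0 0;-0.1 0 0 0 0 0;0 0 0 0 0 0")

```text
time_s: 13.95
position: [0.4439, -0.2116, 0.03]
tcp_rot: [[1.0, 0.007, -0.003], [0.007, -1.0, 0.001], [-0.003, -0.001, -1.0]]
force: [-0.1, 0.2, 0.1]
opening: 0.496
grasp_force: 0.0
```

apply_moves(plan="0 0 0 0 0 0;0 0 0 0 0 0;0 0 0 0 0 0;0 0 0 0 0 0;0 0 0 0 0 0;0 0 0 0 0 0;0 0 0 0 0 0;0 0 0 0 0 0", gripper=-1)

```text
time_s: 14.62
position: [0.4451, -0.2119, 0.03]
tcp_rot: [[1.0, 0.008, -0.002], [0.008, -1.0, -0.0], [-0.002, 0.0, -1.0]]
force: [0.7, 1.0, -1.0]
opening: 0.025
grasp_force: 0.0
```

```bash
python3 - <<'E'
from h import *
go(.467,-.212,.030,0.5)
im=capture('top');cv2.imwrite('pics/t8.png',im[:,:,::-1])
w=capture('wrist');cv2.imwrite('pics/w8.png',w[:,:,::-1])
m=camera_model('wrist');s=bot.read_state();R,p=wcam(m,s)
hsv=cv2.cvtColor(w,cv2.COLOR_RGB2HSV)
def blob(lo,hi):
    k=cv2.inRange(hsv,np.array(lo),np.array(hi)); n,l,st,c=cv2.connectedComponentsWithStats(k); i=1+np.argmax(st[1:,4]); return st[i],l==i
for n,lo,hi in[("red",(0,150,60),(6,255,255)),("green",(55,100,60),(80,255,255)),("yellow",(20,120,80),(32,255,255)),("blue",(100,150,60),(120,255,255))]:
    st,k=blob(lo,hi); ys,xs=np.nonzero(k); b=ys.max(); x=xs[ys>b-3].mean()
    print(n,st,ray(m,x,b,.072,R,p).round(4)); 
E
```

```text
t 14.6167 pos [ 0.4451 -0.2119  0.03  ] yaw 0.48 tilt [-0.11 -0.  ] F [ 0.7  1.  -1. ] q6 51.213318381878956
shift [ 0.437  0.006 -0.001] turn [ 0.      0.0003 -0.0001]
red [  235     0    81   248 13449] [ 0.4735 -0.2127  0.072 ]
green [  148     0    89   138 10676] [ 0.5141 -0.1855  0.072 ]
yellow [  298     0   103   130 10380] [ 0.5172 -0.2373  0.072 ]
blue [   64     0    95   139 10583] [ 0.5136 -0.1599  0.072 ]
```

apply_moves(plan="0.1 0 0 0 0.003 0;0.15 0 0 0 0 0;0.1 0 0 0 0 0;0.05 0 0 0 0 0;0.05 0 0 0 0 0;0.05 0 0 0 0 0;0.05 0 0 0 0 0;0.05 0 0 0 0 0;0 0 0 0 0 0;0 0 0 0 0 0")

```text
time_s: 15.55
position: [0.4691, -0.2094, 0.0302]
tcp_rot: [[1.0, 0.011, 0.004], [0.011, -1.0, 0.006], [0.004, -0.006, -1.0]]
force: [-14.7, -3.6, 8.7]
opening: 0.009
grasp_force: 8.1
```

```bash
cat > look.py <<'E'
from h import *
def look(tag,zt=.072):
    go(.505,-.212,.030,0.5)
    w=capture('wrist');cv2.imwrite(f'pics/{tag}.png',w[:,:,::-1])
    m=camera_model('wrist');s=bot.read_state();R,p=wcam(m,s)
    hsv=cv2.cvtColor(w,cv2.COLOR_RGB2HSV)
    for n,lo,hi in[("blue",(100,150,60),(120,255,255)),("green",(55,100,60),(80,255,255)),("red",(0,150,60),(6,255,255)),("yellow",(20,120,80),(32,255,255))]:
        k=cv2.inRange(hsv,np.array(lo),np.array(hi));_,l,st,_=cv2.connectedComponentsWithStats(k);k=l==1+np.argmax(st[1:,4])
        ys,xs=np.nonzero(k);b=ys.max();o=[ray(m,xs[ys>b-3].mean(),b,zt,R,p).round(4)[:2]]
        t=max(ys.min(),30)
        c=[ray(m,(xs[ys==r].min()+xs[ys==r].max())/2,r,zt,R,p) for r in(b-70,b-30)]
        d=c[0]-c[1];print(n,o[0],"yaw",np.degrees(np.arctan2(d[1],d[0])).round(1),"width",[round((xs[ys==r].max()-xs[ys==r].min())) for r in(b-70,b-30)])
E
python3 -c "
from look import *
look('w9')"
```

```text
t 15.55 pos [ 0.4691 -0.2094  0.0302] yaw 0.61 tilt [0.25 0.33] F [-14.7  -3.6   8.7] q6 51.98802713449452
shift [0.718 0.059 0.006] turn [-0.0009 -0.0007  0.0003]
blue [ 0.5141 -0.1604] yaw 0.8 width [73, 71]
green [ 0.5148 -0.1859] yaw 0.8 width [74, 71]
red [ 0.4809 -0.2102] yaw 0.8 width [69, 65]
yellow [ 0.5177 -0.2393] yaw 13.9 width [79, 76]
```

apply_moves(plan="0.04 0.02 -0.02 0 0 0;0.04 0.02 -0.02 0 0 0;0.04 0 0 0 0 0;0.04 0 0 0 0 0;0.04 0 0 0 0 0;0 0 0 0 0 0")

```text
time_s: 16.1
position: [0.4783, -0.2099, 0.031]
tcp_rot: [[1.0, 0.01, 0.002], [0.01, -1.0, 0.009], [0.002, -0.008, -1.0]]
force: [-10.6, 0.2, 0.1]
opening: 0.005
grasp_force: 6.3
```

```bash
python3 -c "
from look import *
look('w10')"
```

```text
t 16.1 pos [ 0.4783 -0.2099  0.031 ] yaw 0.58 tilt [0.11 0.49] F [-10.6   0.2   0.1] q6 52.53516333779662
shift [0.534 0.047 0.02 ] turn [-0.0014 -0.0003  0.0002]
blue [ 0.5143 -0.1604] yaw 0.7 width [71, 69]
green [ 0.5146 -0.1858] yaw 0.7 width [71, 70]
red [ 0.4898 -0.2109] yaw 0.7 width [69, 65]
yellow [ 0.5177 -0.2416] yaw 14.5 width [78, 74]
```

apply_moves(plan="0.04 0.01 0 -0.001 0 0;0.04 0 0 0 0 0;0.04 0 0 0 0 0;0.04 0 0 0 0 0;0.04 0 0 0 0 0;0.04 0 0 0 0 0;0 0 0 0 0 0")

```text
time_s: 16.73
position: [0.4899, -0.2102, 0.031]
tcp_rot: [[1.0, 0.01, 0.001], [0.01, -1.0, 0.003], [0.001, -0.003, -1.0]]
force: [-13.1, -0.2, 0.3]
opening: 0.006
grasp_force: 6.6
```

```bash
python3 -c "
from look import *
look('w11')"
```

```text
t 16.7333 pos [ 0.4899 -0.2102  0.031 ] yaw 0.57 tilt [0.05 0.15] F [-13.1  -0.2   0.3] q6 53.900329632484606
shift [0.302 0.04  0.02 ] turn [-0.0004 -0.0001  0.0002]
blue [ 0.5142 -0.1601] yaw 1.3 width [70, 67]
green [ 0.5149 -0.1858] yaw 0.6 width [71, 68]
red [ 0.5014 -0.2108] yaw 0.8 width [70, 66]
yellow [ 0.5176 -0.2439] yaw 13.1 width [76, 72]
```

apply_moves(plan="0.03 0 0 0 0 0;0.03 0 0 0 0 0;0.03 0 0 0 0 0;0.03 0 0 0 0 0;0.03 0 0 0 0 0;0.03 0 0 0 0 0;0 0 0 0 0 0")

```text
time_s: 17.37
position: [0.5037, -0.2118, 0.032]
tcp_rot: [[1.0, 0.009, 0.011], [0.009, -1.0, -0.002], [0.011, 0.002, -1.0]]
force: [-4.8, 2.0, -1.9]
opening: 0.008
grasp_force: 2.6
```

```bash
python3 -c "
from look import *
look('w12')"
```

```text
t 17.3667 pos [ 0.5037 -0.2118  0.032 ] yaw 0.51 tilt [ 0.63 -0.12] F [-4.8  2.  -1.9] q6 54.46432866607387
shift [0.025 0.003 0.041] turn [ 0.0003 -0.0018  0.    ]
blue [ 0.5147 -0.1569] yaw 0.6 width [67, 65]
green [ 0.5227 -0.1858] yaw 1.2 width [68, 66]
red [ 0.5146 -0.2118] yaw 1.7 width [67, 65]
yellow [ 0.5231 -0.2372] yaw 1.0 width [69, 67]
```

apply_moves(plan="0.02 0 0 0 0 0;0.02 0 0 0 0 0;0.02 0 0 0 0 0;0.02 0 0 0 0 0;0.02 0 0 0 0 0;0.02 0 0 0 0 0;0.02 0 0 0 0 0;0 0 0 0 0 0")

```text
time_s: 18.08
position: [0.5042, -0.2116, 0.0317]
tcp_rot: [[1.0, 0.012, -0.002], [0.012, -1.0, 0.0], [-0.002, -0.0, -1.0]]
force: [-19.4, -5.1, 3.9]
opening: 0.006
grasp_force: 10.0
```

```bash
python3 -c "
from h import *
go(.505,-.212,.03,.5)"
```

```text
t 18.0833 pos [ 0.5042 -0.2116  0.0317] yaw 0.69 tilt [-0.11  0.02] F [-19.4  -5.1   3.9] q6 54.925530048968
shift [0.015 0.009 0.034] turn [-0.0001  0.0003  0.0005]
```

Firm resistance shows it is against the back stop. I'll back off and check numerically.

apply_moves(plan="-0.1 0 0 0 0 0;-0.2 0 0 0 0 0;-0.3 0 0 0 0 0;-0.3 0 0 0 0 0;-0.2 0 0 0 0 0;-0.1 0 0 0 0 0;-0.05 0 0 0 0 0;0 0 0 0 0 0;0 0 0 0 0 0")

```text
time_s: 18.83
position: [0.4517, -0.2151, 0.0322]
tcp_rot: [[1.0, 0.008, 0.019], [0.008, -1.0, -0.007], [0.019, 0.008, -1.0]]
force: [-0.0, 0.3, -0.4]
opening: 0.007
grasp_force: 0.0
```

```bash
python3 - <<'E'
from look import *
look('w13')
# lip strip brightness: profile along column under each spine, floor level
im=cv2.imread('pics/w13.png');m=camera_model('wrist');s=bot.read_state();R,p=wcam(m,s)
f=210/np.tan(np.radians(m['vertical_fov']/2))
def pj(P):
    c=R.T@(np.array(P)-p);return c[0]/c[2]*f+m['cx'],c[1]/c[2]*f+m['cy']
for y in(-.160,-.186,-.212,-.238,-.264):
    u,v0=pj([.516,y,.0105]);_,v1=pj([.488,y,.008])
    print(y,round(u),round(v0),im[int(v0)-4:int(v1),int(u)].mean(1).astype(int))
# all colored and grey caps in top view, before & after
m=camera_model('top');im=capture('top');cv2.imwrite('pics/t13.png',im[:,:,::-1])
hsv=cv2.cvtColor(im,cv2.COLOR_RGB2HSV)[170:245,250:342]
for n,lo,hi in[("blue",(100,150,60),(120,255,255)),("green",(55,100,60),(80,255,255)),("red",(0,150,60),(6,255,255)),("yellow",(20,120,80),(32,255,255))]:
    ys,xs=np.nonzero(cv2.inRange(hsv,np.array(lo),np.array(hi)))
    print(n,xs.min(),xs.max(),ys.min(),ys.max(),ray(m,250+xs.mean(),170+ys.max()+.5,.072).round(4)[:2],ray(m,250+xs[ys<ys.min()+3].mean(),170+ys.min()-.5,.072).round(4)[:2])
E
```

```text
t 18.8333 pos [ 0.4517 -0.2151  0.0322] yaw 0.46 tilt [ 1.08 -0.43] F [-0.   0.3 -0.4] q6 50.485778579413044
shift [ 1.066 -0.053  0.064] turn [ 0.0012 -0.003  -0.0001]
blue [ 0.5137 -0.1598] yaw 1.2 width [75, 72]
green [ 0.5142 -0.1855] yaw 0.2 width [75, 72]
red [ 0.5151 -0.2114] yaw 0.7 width [74, 73]
yellow [ 0.5149 -0.237 ] yaw 1.3 width [76, 73]
-0.16 169 131 [125 127 125 126 127 126 128 129 128 127 127 129 127 130 130 125 114 109
 108 109 107 156 174 171 170 172 174 175 177 179 180 141  84  89  90  91
  90  89  91 148 169 164 164 163 164 163 162 163 163 164 164 163 165 165
 164]
-0.186 219 132 [129 127 128 127 129 127 129 128 130 129 131 131 123 114  99  82  93 101
  96 115 151 173 174 172 172 173 174 177 179 180 155 100  69  75  73  74
  71  65 102 153 167 164 165 165 164 166 164 165 165 165 165 166 164 164
 164]
-0.212 269 132 [109 108 109 110 109 109 110 109 109 109 110 111 107 109 111 110 109 111
 109 111 103  69  46  50 133 171 178 177 179 180 143  70  57  61  60  57
  53  49 147 171 167 166 167 167 167 166 168 166 166 165 166 165 165 165
 165 165]
-0.238 319 132 [161 159 158 158 158 159 159 160 159 159 159 158 160 158 157 134  96 108
 123 121 149 170 175 175 174 174 177 176 164 110  45  52  54  53  52  45
  94 153 168 166 166 166 166 166 166 166 166 167 167 165 164 165 165 165
 165]
-0.264 368 133 [142 142 141 149 148 148 147 145 135 124 118 120 122 123 125 113  95 161
 163 145 144 166 176 176 175 174 175 178 138  61  43  45  45  46  40  37
 143 167 163 164 163 165 162 162 162 163 161 163 162 162 161 161 163 162
 162]
blue 11 21 10 49 [ 0.5149 -0.157 ] [ 0.6161 -0.157 ]
green 21 31 10 41 [ 0.5348 -0.1826] [ 0.6161 -0.1833]
red 32 41 9 31 [ 0.5599 -0.2097] [ 0.6186 -0.2093]
yellow 31 52 9 42 [ 0.5321 -0.2347] [ 0.6186 -0.2357]
```

```bash
cat > lip.py <<'E'
import cv2,numpy as np
def cross(c,r,t):
    return r+(t-c[r])/(c[r+1]-c[r])
def edges(name,cols,r0,r1):
    im=cv2.imread(f'pics/{name}.png').mean(2);out=[]
    for u in cols:
        c=im[r0:r1,u]; g=np.diff(c)
        d=int(np.argmin(c[6:-6]))+6
        a=[i for i in range(d) if c[i]>=125>c[i+1]]; b=[i for i in range(d,len(c)-1) if c[i]<125<=c[i+1]]
        if a and b:
            lo=a[-1];k=[i for i in range(lo) if c[i]<140<=c[i+1]]
            out.append((u,(cross(c,k[-1],140)+r0) if k else np.nan,cross(c,lo,125)+r0,cross(c,b[0],125)+r0))
    return np.array(out)
E
python3 - <<'E'
from lip import *
for n,cols,r0,r1 in[("w8",range(150,400,10),130,200),("w13",range(150,400,10),130,200),("w2",range(200,500,20),2,95)]:
    e=edges(n,cols,r0,r1);print(n);print(np.c_[e,e[:,3]-e[:,2],e[:,2]-e[:,1]].round(1)[::2])
E
```

```text
w8
[[160.  130.6 134.4 153.6  19.1   3.8]
 [180.    nan 131.  153.4  22.5   nan]
 [200.    nan 133.2 153.3  20.1   nan]
 [320.    nan 133.3 152.7  19.4   nan]
 [340.  131.6 133.2 152.5  19.3   1.6]
 [360.    nan 133.  152.5  19.5   nan]]
w13
[[160.  143.6 158.3 165.7   7.4  14.7]
 [180.  152.  158.3 165.5   7.2   6.3]
 [200.  152.7 157.9 165.3   7.4   5.2]
 [220.  148.8 157.5 165.5   7.9   8.8]
 [240.  149.8 157.5 165.    7.5   7.7]
 [280.  150.6 157.1 164.7   7.6   6.5]
 [310.  140.6 156.7 164.5   7.8  16.2]
 [330.  150.8 156.5 164.5   8.    5.7]
 [350.  150.7 156.4 164.2   7.8   5.7]
 [370.  148.8 156.2 163.8   7.6   7.4]
 [390.  148.6 156.1 163.8   7.8   7.5]]
w2
[[420.    8.7  11.3  14.7   3.3   2.7]
 [460.    nan  11.3  14.7   3.4   nan]]
```

The lip is clearly back up: its bright strip is visible along the whole width, where before it was ridden down and dark. The four spines I could measure are flush, and the tool is about 50 mm clear.

```bash
python3 -c "
from rig import bot
print(bot.hand_in())"
```

```text
the job is handed in; nothing more can be done
None
```

The red cassette is loaded directly left of the yellow one, pressed home against the back stop with the retaining lip up behind its spine, and the job is handed in at about 19 s; the four coloured spines measured flush to about 1 mm, but the grey one and the bystanders were not measured separately.

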